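Shut off the purge gas under a sliding cover

TASK

The purge gas must be shut off at the outlet box on the bench. With the fingertips, push the box's flat cover aside along its track as far as it goes, then push the uncovered valve handle that has a round disc on its end clockwise (seen from above) about a quarter turn, all the way to its shut stop. Do not lift the cover, do not move the other valve handle, and leave the bottle, the beaker and the brass fitting beside the box where they are.

Things in the scene. Friction and masses are not known exactly. Their poses are not given: they have to be found in the camera images.
- gas_box: Fixed grey box, 162 (x) x 490 (y) x 80 mm high. Origin: centre of underside, on the bench; y is the cover's sliding direction, z up. Open valve bay inside x -58 to 58, y -238 to -10 mm, floor 6 mm up; solid top at positive y. The cover lies on side ledges 70 mm up, between 80 mm high edges at x = +-75 mm and end walls (80 mm high, inner faces y = +-238 mm).
- cover_rib (a point): Centre of the rib on the loose flat aluminium cover, 89 mm above the bench. Plate 146 (x) x 226 (y) x 6 mm, about 0.45 kg, top face 76 mm up; starts over the bay and slides to the box's +y, 230 to 250 mm, till it meets the end wall; takes 2 to 4 N. Rib at the plate's middle: 90 mm along x, 10 mm thick along y, 76 to 103 mm above the bench. Axes as the box's.
- marked_pivot (a point): Pivot axis of the marked valve, 56 mm above the bench, in the bay at box x = 25 mm and box y = -80 or -180 mm (which of the two varies; the other valve has the other place). It does not move.
- marked_tip (a point): Centre of the round disc on the end of the marked valve's black handle, 50 mm from the pivot, 56 mm above the bench. Disc 26 mm diameter, 12 mm thick (50 to 62 mm above the bench); the handle bar is 12 mm wide, 51 to 61 mm above the bench; round hub of 26 mm diameter at the pivot.
- marked_handle (a joint): Angle of the marked handle, rad. At 0 (open) it points from the pivot along the box's -x; it turns clockwise seen from above, so that at 1.571 (shut, hard stop) it points along the box's +y. Starts 0 to 0.35. Stiff: about 0.12 N m, so some 3 N at the disc; it stays where it is left.
- plain_tip (a point): Point on the other, plain handle 50 mm from its pivot, 56 mm above the bench. Same kind of black bar, 12 mm wide and 56 mm long with a square end and no disc; it starts 0 to 0.3 rad clockwise of the box's -x. To be left alone.
- reagent_bottle: Loose amber jar, 56 mm diameter, 100 mm high, on the bench at the box's far (+x) side. Origin: centre of its underside. A bystander.
- beaker: Loose glass beaker, 64 mm diameter, 75 mm high, on the bench at the box's near (-x) side. Origin: centre of its underside. A bystander.
- cell_fitting: Loose brass fitting, 48 mm diameter, 46 mm high, on the bench at the box's far (+x) side. Origin: centre of its underside. A bystander.

How it is judged:
On the way, in this order (a step that is already met when the one before it is completed fails the run):
1. the cover is slid fully aside along its track, the valve not yet shut (y of cover_rib in the frame of gas_box above 0.11 m and not (value of joint marked_handle above 1.45 rad)), for 0.2 s.
2. the marked handle is pushed to its shut stop (value of joint marked_handle above 1.45 rad), for 0.2 s.
At the end, for the whole second after the job is handed in: The cover lies flat in its track within 15 mm of the far end wall; the marked handle is at rest at 1.45 rad or more (shut stop 1.571); the plain handle's end is within 10 mm, and the bottle, beaker and fitting upright and within 30 mm, of where they started (y of cover_rib in the frame of gas_box above 0.11 m and value of joint marked_handle above 1.45 rad and z of cover_rib in the frame of gas_box below 0.094 m and angle between cover_rib's own z axis and vertical below 0.05 rad and velocity of joint marked_handle below 0.05 rad/s and distance of plain_tip from where it was at the start of the episode below 0.01 m and distance of each of reagent_bottle, beaker, cell_fitting from where it was at the start of the episode below 0.03 m and angle between each of reagent_bottle, beaker, cell_fitting's own z axis and vertical below 0.2 rad); the robot touches nothing.
It fails at once if the cover is lifted or tipped out of its track (rib raised over 15 mm or tilted over 0.15 rad) (height (world z) of cover_rib above 0.104 m or angle between cover_rib's own z axis and vertical above 0.15 rad).
It fails at once if the plain handle is moved by more than 10 mm at its end (distance of plain_tip from where it was at the start of the episode above 0.01 m).
It fails at once if the bottle, beaker or fitting is moved over 30 mm, lifted or tipped (distance of any of reagent_bottle, beaker, cell_fitting from where it was at the start of the episode above 0.03 m or height (world z) of any of reagent_bottle, beaker, cell_fitting above 0.012 m or angle between any of reagent_bottle, beaker, cell_fitting's own z axis and vertical above 0.2 rad).
It also fails if it takes over 58 s, if anything falls off the work surface, if the arm or the gripper's body presses on something with over 40 N, if the wrist force passes 120 N, or if a joint passes its speed limit or range.

ROBOT

A 6-joint arm with a two-finger parallel gripper is mounted at the origin on the work surface. World frame = base frame: x ahead of the robot, y to its left, z up, the work surface at z = 0. Lengths are in m, angles in rad, forces in N, time in s.
With the tool pointing down it reaches from about 0.225 to 0.875 m from the base axis. Payload 3.4 kg.
Tool frame: the origin (TCP) lies midway between the tips of the shut fingers; the grasp point (between the pads) lies 19 mm behind it (manip.tcp_to_grasp is the distance from the TCP to the grasp point, in m); x points along the fingers, y is the direction in which the jaws open and shut, and the axes are right-handed (so a half turn about x gives the same grasp; the last joint's range is limited). The gripper opens to 85 mm and grips with 20 to 120 N. Pads are 22 mm wide; open, the fingers measure 114 mm over their backs; the gripper's body (76 mm by 85 mm) begins 54 mm behind the grasp point. The pads swing forward as they close: fully open they stand 13 mm farther back than shut.
Start: joints at [1.08, 0.276, 1.505, -0, 1.361, -0.121], TCP at [0.208, 0.536, 0.231] pointing down, gripper open.
Joint ranges: [-2.89, 2.89], [-0.75, 2.08], [0.22, 2.7], [-1.18, 4.32], [0.11, 2.71], [-2.7, 2.7]. Speed limits (rad/s): [2.57, 2.57, 3.14, 3.14, 3.14, 3.14].

INTERFACE

Orientations are given as a unit quaternion [w, x, y, z].
In Python, from rig import readout, eyes, job, manip gives the robot as it stands. The module is installed in compiled form; this text tells all that it offers.
- The arm moves only by the tool carry_out, never from a script. Its argument "deltas" is one flat list of numbers, 7 for each row, row after row: the shift along the tool's x, y, z scaled (see below), then the turn, a rotation vector about the tool's x, y, z scaled (see below), then the opening, from -1 (shut) to 1 (fully open). In form: [dx, dy, dz, ax, ay, az, grip, dx, dy, dz, ax, ay, az, grip, ...]. A call has 1 to 10 rows; each row shifts and turns the commanded pose from where the row before left it, along the tool's axes as they then stand; what a row does not reach is not made up. The controller multiplies each number of a shift by 60 mm and each number of a turn by 4 degrees. A row lasts 1/8 s, in which the tool goes at most 62.5 mm and 10.7 degrees, less where a joint would pass 70% of its speed; a pose out of reach is approached as far as the arm can. A call with a number of a shift or a turn outside -1 to 1 is refused whole. A call with a gripper value outside its range is refused whole. The fingers move at their own pace and stop on an object; "newtons" is the grip in N (left out, the last holds). Time passes only in rows, so rows that do not move let the fingers close. It gives the time, the measured TCP pose, the force and the opening at its end, in the units of the state.
- readout.get_state(): the state, without advancing time (a new reading comes with each control period).
- eyes.get_image(name): name is "scene" or "top"; returns a dict with "color" (480x640x3 uint8, red, green, blue), "z_map" (480x640 float32, m along the optical axis (not along the pixel's ray), 0 where there is no reading), "mtx" (3x3 intrinsics, pixels), "origin" and "orientation" of the camera in the world. Camera axes: x right, y down, z forward; pixel columns grow to the right and rows downward; lengths in m; the calibration is good to about 2 mm. A picture is of the moment at which its call begins.
- job.sign_off(): hands the job in, once; it reports no verdict.
The state is a dict: "clock": time; "qpos": joint angles; "qd": joint speeds; "effort": joint torques, N m; "position": TCP position; "ee_rot": TCP orientation; "contact_force": force on the tool from outside, world axes, zero at the start; "moment": the same for the moment, N m; "width": finger opening in m.
Only numpy, scipy, OpenCV 4.12 (cv2) and the standard library are available. Lean on these libraries where they do the work, as an engineer would, in place of code of your own. Each camera call takes 0.05 s, during which the arm holds its last target.

## Working session

There is one attempt and no reset: what is moved stays moved. The work goes in short steps, Python scripts to look and compute and a tool call to move; the robot and the scene stay as the last step left them, time stands still between calls to the robot, and variables do not carry over. Pictures are saved under pics/ and viewed, and the job is handed in when it is done.

Besides the shell and the picture viewer there is one more tool, called after "Request:" as name(argument=value, ...) on one line, values as JSON. carry_out: Moves the arm, as the interface text tells. Its arguments: {"type":"object","properties":{"deltas":{"type":"array"},"newtons":{"type":"number"}},"required":["deltas"]}

```bash
mkdir -p pics
python3 - <<'E'
from rig import readout, eyes, job, manip
import cv2,numpy as np
s=readout.get_state()
for k,v in s.items(): print(k,np.round(v,4))
for n in ["scene","top"]:
    d=eyes.get_image(n); cv2.imwrite(f"pics/{n}0.png",d["color"][:,:,::-1]); np.savez(f"{n}0.npz",**d)
    print(n,d["mtx"],d["origin"],d["orientation"])
E
```

```text
clock 0.0
qpos [ 1.08    0.2766  1.5061  0.      1.3607 -0.121 ]
qd [-0.0013  0.0019  0.0008 -0.001  -0.0009 -0.0018]
effort [ 3.30000e-03 -4.16769e+01 -2.45804e+01  3.00000e-04  1.11000e-02
  0.00000e+00]
position [0.2076 0.5357 0.2304]
ee_rot [ 0.6949  0.1294  0.6953 -0.1306]
contact_force [-0.1648  1.2704  0.3451]
moment [ 0.0206  0.0046 -0.0001]
width 0.0852
scene [[458.73885123   0.         325.54532334]
 [  0.         458.73885123 247.96080024]
 [  0.           0.           1.        ]] [ 1.02259825 -0.16045938  0.54692809] [-0.32376164  0.76111822  0.51745486 -0.21935797]
top [[471.75646615   0.         319.14568598]
 [  0.         471.75646615 236.75467774]
 [  0.           0.           1.        ]] [0.51927537 0.01367432 0.79123296] [ 0.04069573 -0.70003587  0.71170799 -0.04201624]
```

View pics/scene0.png

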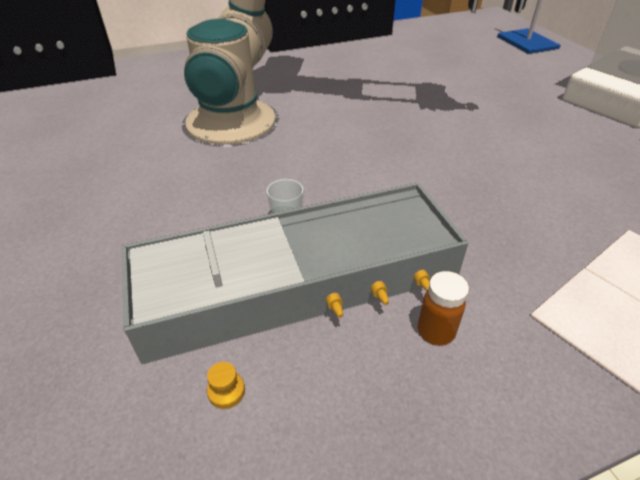

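View pics/top0.png

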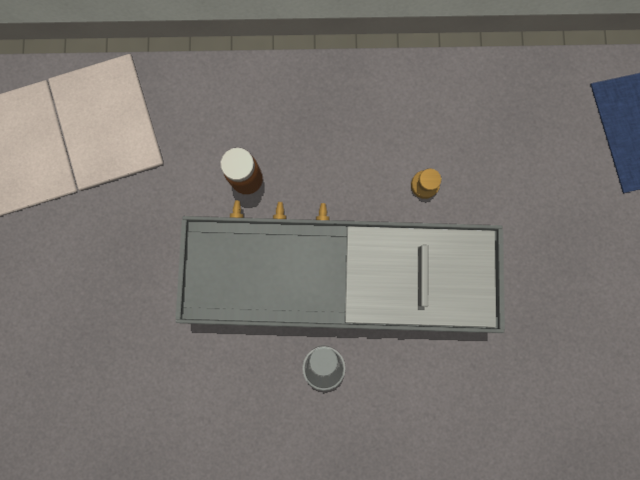

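The top view shows the box spanning about (186,218) to (498,331), with the cover at the right and its rib near (424,276). The beaker is at (323,368), the bottle at (240,170) and the fitting at (428,182). The scene view agrees. Next I'll measure the box pose.

```bash
cat > h.py <<'E'
import numpy as np,cv2
from scipy.spatial.transform import Rotation as R
def rot(q): return R.from_quat([q[1],q[2],q[3],q[0]]).as_matrix()
def cast(d,px,z):
    px=np.atleast_2d(px).astype(float)
    r=np.c_[px,np.ones(len(px))]@np.linalg.inv(d["mtx"]).T@rot(d["orientation"]).T
    o=np.array(d["origin"]); return o+r*((z-o[2])/r[:,2])[:,None]
def cloud(d):
    v,u=np.mgrid[:480,:640]; z=d["z_map"]
    p=np.stack([u,v,np.ones_like(u)],-1)*z[...,None]
    return (p@np.linalg.inv(d["mtx"]).T*1 if 0 else (np.stack([u,v,np.ones_like(u)],-1)@np.linalg.inv(d["mtx"]).T)*z[...,None])@rot(d["orientation"]).T+np.array(d["origin"])
E
python3 - <<'E'
from h import *
d=dict(np.load("top0.npz"))
P=cloud(d); z=P[...,2]
m=((z>0.06)&(z<0.09)).astype(np.uint8)
m[:200]=0;m[340:]=0
n,l,st,c=cv2.connectedComponentsWithStats(m); i=1+np.argmax(st[1:,4]); print(st[i])
xy=P[l==i]
(c_,s_,a_)=cv2.minAreaRect(xy[:,:2].astype(np.float32)); print("depth rect",c_,s_,a_)
# rim only
mm=(l==i)&(z>0.077)&(z<.085)
print("z rim",np.median(z[mm]))
r=cv2.minAreaRect(P[mm][:,:2].astype(np.float32)); print("rim",r); print(cv2.boxPoints(r))
# outline in pixels cast at .08
ct=max(cv2.findContours((l==i).astype(np.uint8),0,1)[0],key=cv2.contourArea)
rp=cv2.minAreaRect(ct); w=cast(d,cv2.boxPoints(rp),.08); print("cast",w,[np.linalg.norm(w[k]-w[k-1]) for k in range(4)],w.mean(0))
# rib
rb=(z>0.095)&(z<.12)&(l>=0); rb[:230]=0;rb[325:]=0;rb[:,:350]=0;rb[:,495:]=0
print("rib",rb.sum(),P[rb].mean(0),cv2.minAreaRect(P[rb][:,:2].astype(np.float32)))
# cover by colour
hsv=cv2.cvtColor(d["color"],cv2.COLOR_RGB2HSV)
cm=((hsv[...,2]>140)&(hsv[...,1]<40)).astype(np.uint8); cm[:215]=0;cm[340:]=0
ct=max(cv2.findContours(cm,0,1)[0],key=cv2.contourArea); rp=cv2.minAreaRect(ct);w=cast(d,cv2.boxPoints(rp),.076);print("cover",rp,w,w.mean(0))
E
```

```text
[  176   216   329   117 34353]
depth rect (0.54758220911026, -0.02050986886024475) (0.4917404353618622, 0.1622767448425293) 87.35371398925781
z rim 0.07855349387981153
rim ((0.5474966764450073, -0.02033710479736328), (0.4912117123603821, 0.1619633287191391), 87.33740997314453)
[[ 0.455193   -0.26191586]
 [ 0.61698145 -0.26943976]
 [ 0.6398003   0.22124165]
 [ 0.4780119   0.22876555]]
cast [[ 0.4781368   0.22713776  0.08      ]
 [ 0.63989152  0.2252328   0.08      ]
 [ 0.61631827 -0.27505458  0.08      ]
 [ 0.45547354 -0.26004799  0.08      ]] [np.float64(0.487712602339927), np.float64(0.16176594318095033), np.float64(0.5008424592561259), np.float64(0.16154325542654327)] [ 0.54745503 -0.020683    0.08      ]
rib 436 [ 0.54209706 -0.14027442  0.10194876] ((0.5415259599685669, -0.1407460868358612), (0.011321055702865124, 0.08919297158718109), 86.2911148071289)
cover ((421.3336181640625, 276.1568603515625), (150.1997528076172, 95.72329711914062), 1.6846842765808105) [[ 0.47474164 -0.0246752   0.076     ]
 [ 0.61904324 -0.0322969   0.076     ]
 [ 0.60844668 -0.26174127  0.076     ]
 [ 0.46450718 -0.2487699   0.076     ]] [ 0.54168469 -0.14187082  0.076     ]
```

```bash
cat >> h.py <<'E'
C=np.array([0.5475,-0.0203]); YAW=np.deg2rad(-2.66)
B=np.array([[np.cos(YAW),-np.sin(YAW)],[np.sin(YAW),np.cos(YAW)]])
def b2w(x,y,z): return np.r_[C+B@[x,y],z]
def w2b(p): return np.r_[B.T@(np.asarray(p)[:2]-C),p[2]]
def st():
    from rig import readout
    s=readout.get_state(); T=rot(s["ee_rot"])
    print("t",s["clock"],"box",np.round(w2b(s["position"]),4),"F box",np.round(B.T@s["contact_force"][:2],2),round(s["contact_force"][2],2),"w",round(s["width"],4))
    return s,T
def goto(x,y,z):
    s,T=st(); d=T.T@(b2w(x,y,z)-s["position"])/0.06; print("tool units total",np.round(d,3), "rows>=",abs(d).max()); return d
def yawerr():
    s,T=st(); print("tool axes in world\n",np.round(T,3)); 
    bx=np.r_[B[:,0],0]; by=np.r_[B[:,1],0]
    # target: x down, y along +-box x / box y (nearest)
    for nm,yv in (("y=+bx",bx),("y=-bx",-bx),("y=by",by),("y=-by",-by)):
        xd=np.array([0,0,-1.]); D=np.c_[xd,yv,np.cross(xd,yv)]
        print(nm,np.round(np.rad2deg(R.from_matrix(T.T@D).as_rotvec())/4,3))
E
python3 - <<'E'
from h import *
yawerr(); goto(0,-.160,.23)
E
```

```text
t 0.1 box [-0.3653  0.5396  0.2305] F box [ 0.7 -0.7] -0.08 w 0.0855
tool axes in world
 [[-0.001  0.361  0.932]
 [-0.001  0.932 -0.361]
 [-1.    -0.002 -0.   ]]
y=+bx [1.7868e+01 1.2000e-02 2.2000e-02]
y=-bx [-2.7132e+01 -2.4000e-02  1.3000e-02]
y=by [-4.632 -0.006  0.023]
y=-by [4.0368e+01 3.2000e-02 9.0000e-03]
t 0.1 box [-0.3653  0.5396  0.2305] F box [ 0.7 -0.7] -0.08 w 0.0855
tool units total [ 0.022 -9.121  9.479] rows>= 9.47871107165819
```

Request:
carry_out(deltas=[0, 0, 0, -0.926, 0, 0, -1, 0, 0, 0, -0.926, 0, 0, -1, 0, 0, 0, -0.926, 0, 0, -1, 0, 0, 0, -0.926, 0, 0, -1, 0, 0, 0, -0.926, 0, 0, -1, 0, 0, 0, 0, 0, 0, -1, 0, 0, 0, 0, 0, 0, -1], newtons=60)

```text
clock: 0.98
position: [0.2078, 0.536, 0.2311]
ee_rot: [0.707, 0.017, 0.707, -0.017]
contact_force: [0.4, 0.7, -0.2]
width: -0.0004
```

Run:
```python
from h import *
yawerr(); goto(0,-.160,.23)
```

```text
t 0.975 box [-0.3652  0.54    0.2311] F box [0.38 0.75] -0.15 w -0.0004
tool axes in world
 [[-0.     0.047  0.999]
 [-0.     0.999 -0.047]
 [-1.    -0.    -0.   ]]
y=+bx [2.2485e+01 3.0000e-03 7.0000e-03]
y=-bx [-2.2515e+01 -7.0000e-03  3.0000e-03]
y=by [-0.015 -0.003  0.006]
y=-by [4.4985e+01 1.0000e-02 5.0000e-03]
t 0.975 box [-0.3652  0.54    0.2311] F box [0.38 0.75] -0.15 w -0.0004
tool units total [  0.021 -11.659   6.099] rows>= 11.659327026512864
```

Request:
carry_out(deltas=[0, -0.8, 0.42, 0, 0, 0, -1, 0, -0.8, 0.42, 0, 0, 0, -1, 0, -0.8, 0.42, 0, 0, 0, -1, 0, -0.8, 0.42, 0, 0, 0, -1, 0, -0.8, 0.42, 0, 0, 0, -1, 0, -0.8, 0.42, 0, 0, 0, -1, 0, -0.8, 0.42, 0, 0, 0, -1, 0, -0.8, 0.42, 0, 0, 0, -1, 0, -0.8, 0.42, 0, 0, 0, -1, 0, -0.8, 0.42, 0, 0, 0, -1])

```text
clock: 2.22
position: [0.4378, 0.0433, 0.2316]
ee_rot: [0.707, 0.017, 0.707, -0.017]
contact_force: [0.6, 0.5, 0.2]
width: -0.0002
```

Request:
carry_out(deltas=[0, -0.8, 0.42, 0, 0, 0, -1, 0, -0.8, 0.42, 0, 0, 0, -1, 0, -0.8, 0.42, 0, 0, 0, -1, 0, -0.8, 0.42, 0, 0, 0, -1, 0, -0.46, 0.22, 0, 0, 0, -1, 0, 0, 0, 0, 0, 0, -1, 0, 0, 0, 0, 0, 0, -1])

```text
clock: 3.1
position: [0.5403, -0.179, 0.231]
ee_rot: [0.707, 0.017, 0.707, -0.016]
contact_force: [-0.5, -0.2, 0.1]
width: 0.0
```

Run:
```python
from h import *
yawerr(); goto(0,-.160,.088)
```

```text
t 3.1 box [ 2.000e-04 -1.589e-01  2.310e-01] F box [-0.52 -0.25] 0.11 w 0.0
tool axes in world
 [[-0.001  0.047  0.999]
 [ 0.001  0.999 -0.047]
 [-1.     0.001 -0.001]]
y=+bx [ 2.2492e+01 -2.5000e-02 -1.0000e-03]
y=-bx [-2.2508e+01  1.0000e-03 -2.5000e-02]
y=by [-0.008 -0.015 -0.017]
y=-by [ 4.4992e+01 -2.6000e-02  2.4000e-02]
t 3.1 box [ 2.000e-04 -1.589e-01  2.310e-01] F box [-0.52 -0.25] 0.11 w 0.0
tool units total [ 2.383 -0.022 -0.   ] rows>= 2.383392199286875
```

Request:
carry_out(deltas=[0.6, 0, 0, 0, 0, 0, -1, 0.6, 0, 0, 0, 0, 0, -1, 0.6, 0, 0, 0, 0, 0, -1, 0.38, 0, 0, 0, 0, 0, -1, 0.2, 0, 0, 0, 0, 0, -1, 0, 0, 0, 0, 0, 0, -1, 0, 0, 0, 0, 0, 0, -1])

```text
clock: 3.98
position: [0.5416, -0.1797, 0.0896]
ee_rot: [0.708, 0.016, 0.706, -0.017]
contact_force: [-0.1, -0.1, -0.1]
width: -0.0001
```

Request:
carry_out(deltas=[0, 0.1, 0, 0, 0, 0, -1, 0, 0.1, 0, 0, 0, 0, -1, 0, 0.1, 0, 0, 0, 0, -1, 0, 0.1, 0, 0, 0, 0, -1, 0, 0.1, 0, 0, 0, 0, -1, 0, 0.1, 0, 0, 0, 0, -1, 0, 0.1, 0, 0, 0, 0, -1, 0, 0.1, 0, 0, 0, 0, -1])

```text
clock: 4.97
position: [0.5433, -0.1316, 0.0887]
ee_rot: [0.707, 0.016, 0.707, -0.017]
contact_force: [-0.1, -3.1, 0.9]
width: -0.0003
```

Run:
```python
from h import *
st()
from rig import eyes
for n in ["scene","top"]:
    d=eyes.get_image(n); cv2.imwrite(f"pics/{n}1.png",d["color"][:,:,::-1])
```

```text
t 4.975 box [ 0.001  -0.1114  0.0887] F box [-0.   -3.14] 0.91 w -0.0003
```

View pics/scene1.png

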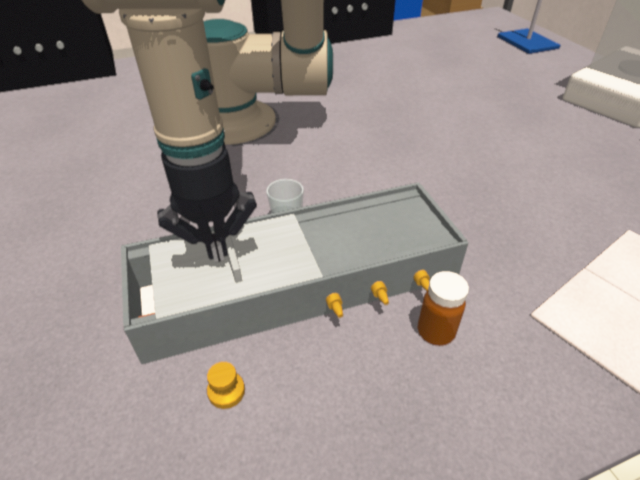

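The closed fingers at about (215,245) are against the rib, and the cover has slid about 30 mm and stayed flat. The push force is 3.1 N, so I'll keep going.

Request:
carry_out(deltas=[0, 0.2, 0, 0, 0, 0, -1, 0, 0.2, 0, 0, 0, 0, -1, 0, 0.2, 0, 0, 0, 0, -1, 0, 0.2, 0, 0, 0, 0, -1, 0, 0.2, 0, 0, 0, 0, -1, 0, 0.2, 0, 0, 0, 0, -1, 0, 0.2, 0, 0, 0, 0, -1, 0, 0.2, 0, 0, 0, 0, -1, 0, 0.2, 0, 0, 0, 0, -1, 0, 0.2, 0, 0, 0, 0, -1])

```text
clock: 6.32
position: [0.5487, -0.0111, 0.0885]
ee_rot: [0.707, 0.016, 0.707, -0.016]
contact_force: [0.7, -3.9, 1.4]
width: -0.0001
```

Run:
```python
from h import *
goto(0,.105,.088)
```

```text
t 6.325 box [0.0008 0.0092 0.0885] F box [ 0.85 -3.87] 1.41 w -0.0001
tool units total [ 0.009  1.597 -0.013] rows>= 1.5966519021399739
```

Request:
carry_out(deltas=[0, 0.2, 0, 0, 0, 0, -1, 0, 0.2, 0, 0, 0, 0, -1, 0, 0.2, 0, 0, 0, 0, -1, 0, 0.2, 0, 0, 0, 0, -1, 0, 0.2, 0, 0, 0, 0, -1, 0, 0.2, 0, 0, 0, 0, -1, 0, 0.1, 0, 0, 0, 0, -1, 0, 0.1, 0, 0, 0, 0, -1])

```text
clock: 7.32
position: [0.5525, 0.0723, 0.0885]
ee_rot: [0.707, 0.016, 0.707, -0.016]
contact_force: [-0.5, -4.3, 2.8]
width: -0.0002
```

Request:
carry_out(deltas=[0, 0.05, 0, 0, 0, 0, -1, 0, 0.05, 0, 0, 0, 0, -1, 0, 0.05, 0, 0, 0, 0, -1])

```text
clock: 7.7
position: [0.553, 0.081, 0.0885]
ee_rot: [0.707, 0.017, 0.707, -0.017]
contact_force: [0.2, -4.5, 2.1]
width: 0.0001
```

Run:
```python
from h import *
goto(0,.105,.088)
```

```text
t 7.7 box [0.0008 0.1014 0.0885] F box [ 0.39 -4.53] 2.06 w 0.0001
tool units total [ 0.008  0.059 -0.013] rows>= 0.059170065135443504
```

Still free; I'll push slowly until it meets the wall.

Request:
carry_out(deltas=[0, 0.05, 0, 0, 0, 0, -1, 0, 0.05, 0, 0, 0, 0, -1, 0, 0.05, 0, 0, 0, 0, -1])

```text
clock: 8.07
position: [0.5527, 0.0876, 0.0885]
ee_rot: [0.706, 0.014, 0.708, -0.018]
contact_force: [-2.5, -15.6, 5.2]
width: -0.0002
```

Run:
```python
from h import *
goto(0,.105,.088)
```

```text
t 8.075 box [0.0002 0.108  0.0885] F box [ -1.8  -15.69] 5.18 w -0.0002
tool units total [ 0.008 -0.05  -0.003] rows>= 0.04991305678367563
```

Force rose to 15.7 N, so the cover is at the end wall. I'll back off, lift and look.

Request:
carry_out(deltas=[0, -0.15, 0, 0, 0, 0, -1, 0, -0.15, 0, 0, 0, 0, -1, -0.4, 0, 0, 0, 0, 0, -1, -0.6, 0, 0, 0, 0, 0, -1, -0.6, 0.5, 0, 0, 0, 0, -1, 0, 0.8, 0, 0, 0, 0, -1, 0, 0.8, 0, 0, 0, 0, -1, 0, 0.5, 0, 0, 0, 0, -1, 0, 0, 0, 0, 0, 0, -1])

```text
clock: 9.2
position: [0.5595, 0.2301, 0.1841]
ee_rot: [0.707, 0.016, 0.707, -0.015]
contact_force: [-0.3, -0.4, -0.1]
width: 0.0
```

Run:
```python
from h import *
st()
from rig import eyes
for n in ["scene","top"]:
    d=eyes.get_image(n); cv2.imwrite(f"pics/{n}2.png",d["color"][:,:,::-1]); np.savez(f"{n}2.npz",**d)
```

```text
t 9.2 box [0.0004 0.2507 0.1841] F box [-0.28 -0.38] -0.13 w 0.0
```

View pics/top2.png

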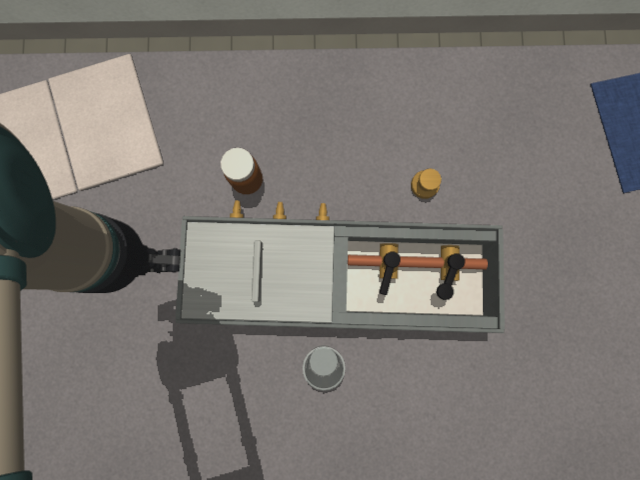

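View pics/scene2.png

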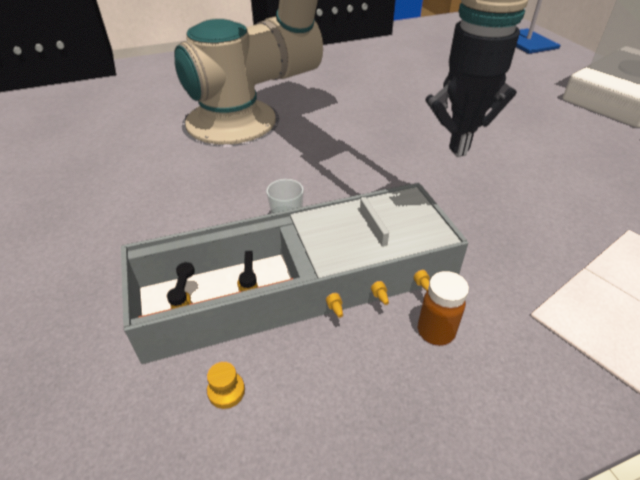

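The cover is at the left end wall with its rib near (257,270). The marked valve is the right one, with its hub at (456,262) and disc at (445,292), so its pivot is at box y = -180. The plain handle runs from (391,260) to (384,292). I'll measure both.

Run:
```python
from h import *
d=dict(np.load("top2.npz"))
P=cloud(d); z=P[...,2]
k=(d["color"].max(2)<45)&(z>0.045)&(z<.075); k[:245]=0;k[305:]=0;k[:,:365]=0;k[:,480:]=0
n,l,s,c=cv2.connectedComponentsWithStats(k.astype(np.uint8))
for i in range(1,n):
    if s[i,4]<60: continue
    v,u=np.nonzero(l==i); 
    w=cast(d,np.c_[u,v],.060); b=np.array([w2b(p) for p in w]); 
    print(s[i],"box centre",b.mean(0),"min",b.min(0),"max",b.max(0),"zmed",np.median(z[l==i]))
    lo=b[b[:,0]<b[:,0].min()+.02]; print(" low-x end mean",lo.mean(0), "width y",np.ptp(lo[:,1])); hi=b[b[:,0]>b[:,0].max()-.024]; print(" hub mean",hi.mean(0))
rb=(z>0.095)&(z<.12); rb[:225]=0;rb[320:]=0;rb[:,:225]=0;rb[:,330:]=0
print("rib box",w2b(P[rb].mean(0)))
for u,v in [(445,292),(456,262)]: print(w2b(cast(d,(u,v),.062)[0]))
```

```text
[380 253  20  42 379] box centre [ 0.00767442 -0.0745384   0.06      ] min [-0.0294814 -0.0904218  0.06     ] max [ 0.03430716 -0.06162802  0.06      ] zmed 0.06124374037350877
 low-x end mean [-0.01909546 -0.0678186   0.06      ] width y 0.013705658918471829
 hub mean [ 0.02272737 -0.07827274  0.06      ]
[437 254  27  46 527] box centre [ 0.00102512 -0.16941917  0.06      ] min [-0.03440604 -0.18973832  0.06      ] max [ 0.03563092 -0.14941248  0.06      ] zmed 0.061320812945075076
 low-x end mean [-0.02362326 -0.16064941  0.06      ] width y 0.02310560788827465
 hub mean [ 0.02339655 -0.17756178  0.06      ]
rib box [-0.00041073  0.1246475   0.1016131 ]
[-0.02363845 -0.16120016  0.062     ]
[ 0.02298984 -0.17827543  0.062     ]
```

Run:
```python
from h import *
d=dict(np.load("top2.npz")); P=cloud(d)
print("pipe z",np.round(P[264,405:435:6,2],3))
goto(-.036,-.198,.18)
hx,hy=.011,.0135; p=np.array([.024,-.1785]); prev=np.array([-.036,-.198])
for th in np.linspace(.36,1.571,13):
    t=np.array([np.sin(th),np.cos(th)]); D=p+.05*np.array([-np.cos(th),np.sin(th)])
    # smallest s with rect not overlapping disc
    for s in np.arange(.015,.05,.0002):
        q=np.maximum(abs(s*t)-[hx,hy],0)
        if np.hypot(*q)>=.013: break
    f=D-s*t; print(round(th,2),np.round(f*1000,1),"s",round(s*1000,1),"units y,z",np.round((f-prev)[::-1]/.06,2)); prev=f
```

```text
pipe z [0.027 0.03  0.029 0.028 0.03 ]
t 9.3 box [0.0005 0.2482 0.1841] F box [-0.31 -0.82] 0.58 w -0.0001
tool units total [ 0.071 -7.437 -0.611] rows>= 7.436583101757997
0.36 [ -32.8 -187.5] s 28.4 units y,z [0.18 0.05]
0.46 [ -33.9 -182.8] s 29.6 units y,z [ 0.08 -0.02]
0.56 [ -34.4 -177.4] s 30.2 units y,z [ 0.09 -0.01]
0.66 [ -34.2 -171.9] s 30.6 units y,z [0.09 0.  ]
0.76 [ -33.1 -165.9] s 30.4 units y,z [0.1  0.02]
0.86 [ -31.1 -159.8] s 29.8 units y,z [0.1  0.03]
0.97 [ -28.1 -153.8] s 28.8 units y,z [0.1  0.05]
1.07 [ -24.3 -148.1] s 27.6 units y,z [0.1  0.06]
1.17 [ -19.7 -142.8] s 26.2 units y,z [0.09 0.08]
1.27 [ -15.  -138.3] s 25.2 units y,z [0.08 0.08]
1.37 [ -10.1 -134.4] s 24.6 units y,z [0.06 0.08]
1.47 [  -5.1 -131.2] s 24.2 units y,z [0.05 0.08]
1.57 [  -0.2 -128.5] s 24.2 units y,z [0.04 0.08]
```

Request:
carry_out(deltas=[0, -0.75, -0.06, 0, 0, 0, -1, 0, -0.75, -0.06, 0, 0, 0, -1, 0, -0.75, -0.06, 0, 0, 0, -1, 0, -0.75, -0.06, 0, 0, 0, -1, 0, -0.75, -0.06, 0, 0, 0, -1, 0, -0.75, -0.06, 0, 0, 0, -1, 0, -0.75, -0.06, 0, 0, 0, -1, 0, -0.75, -0.06, 0, 0, 0, -1, 0, -0.75, -0.06, 0, 0, 0, -1, 0, -0.69, -0.07, 0, 0, 0, -1])

```text
clock: 10.55
position: [0.5011, -0.219, 0.1846]
ee_rot: [0.707, 0.017, 0.707, -0.017]
contact_force: [0.2, -0.5, -1.0]
width: 0.0002
```

Request:
carry_out(deltas=[0, 0, 0, 0, 0, 0, -1, 0, 0, 0, 0, 0, 0, -1])

```text
clock: 10.8
position: [0.5016, -0.2166, 0.1844]
ee_rot: [0.707, 0.018, 0.707, -0.017]
contact_force: [-0.6, 0.5, 0.5]
width: -0.0001
```

Run:
```python
from h import *
yawerr();goto(-.036,-.198,.048)
```

```text
t 10.8 box [-0.0367 -0.1983  0.1844] F box [-0.58  0.47] 0.48 w -0.0001
tool axes in world
 [[-0.     0.049  0.999]
 [ 0.001  0.999 -0.049]
 [-1.     0.001 -0.   ]]
y=+bx [ 2.247e+01 -1.700e-02 -7.000e-03]
y=-bx [-2.253e+01  7.000e-03 -1.700e-02]
y=by [-0.03  -0.007 -0.015]
y=-by [ 4.497e+01 -2.400e-02  1.100e-02]
t 10.8 box [-0.0367 -0.1983  0.1844] F box [-0.58  0.47] 0.48 w -0.0001
tool units total [2.273e+00 2.000e-03 1.300e-02] rows>= 2.2725446073781863
```

Request:
carry_out(deltas=[0.5, 0, 0, 0, 0, 0, -1, 0.5, 0, 0, 0, 0, 0, -1, 0.4, 0, 0, 0, 0, 0, -1, 0.3, 0, 0, 0, 0, 0, -1, 0.25, 0, 0, 0, 0, 0, -1, 0.2, 0, 0, 0, 0, 0, -1, 0.12, 0, 0, 0, 0, 0, -1, 0, 0, 0, 0, 0, 0, -1])

```text
clock: 11.8
position: [0.5024, -0.2162, 0.048]
ee_rot: [0.707, 0.017, 0.707, -0.016]
contact_force: [-0.0, 0.3, -1.0]
width: -0.0006
```

Run:
```python
from h import *
st()
from rig import eyes
for n in ["scene","top"]:
    d=eyes.get_image(n); cv2.imwrite(f"pics/{n}3.png",d["color"][:,:,::-1])
```

```text
t 11.8 box [-0.036  -0.1978  0.048 ] F box [-0.02  0.32] -1.0 w -0.0006
```

View pics/scene3.png

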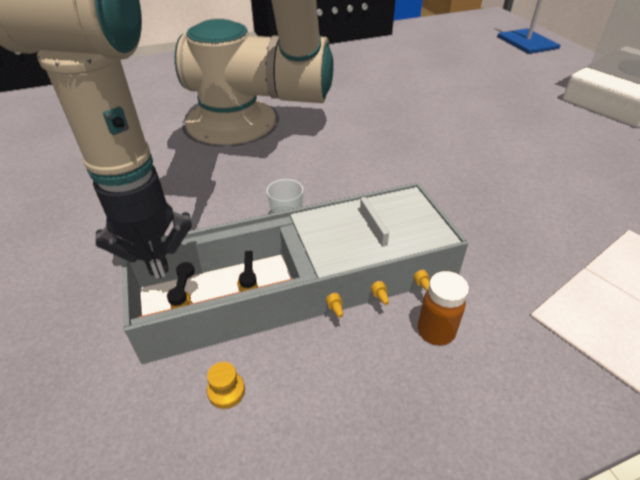

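The fingers at about (158,265) are down inside the bay behind the disc at (185,270), and nothing is touching. I'll start the arc.

Request:
carry_out(deltas=[0, 0.09, 0.03, 0, 0, 0, -1, 0, 0.09, 0.02, 0, 0, 0, -1, 0, 0.08, -0.02, 0, 0, 0, -1, 0, 0.09, -0.01, 0, 0, 0, -1, 0, 0.09, 0, 0, 0, 0, -1, 0, 0.1, 0.02, 0, 0, 0, -1])

```text
clock: 12.65
position: [0.5057, -0.1834, 0.0481]
ee_rot: [0.706, 0.017, 0.707, -0.016]
contact_force: [-1.9, -2.5, 0.2]
width: 0.0001
```

Run:
```python
from h import *
st()
from rig import eyes
for n in ["scene"]:
    d=eyes.get_image(n); cv2.imwrite(f"pics/{n}4.png",cv2.resize(d["color"][200:360,80:320,::-1],None,fx=3,fy=3))
```

```text
t 12.65 box [-0.0342 -0.1649  0.0481] F box [-1.82 -2.56] 0.17 w 0.0001
```

View pics/scene4.png

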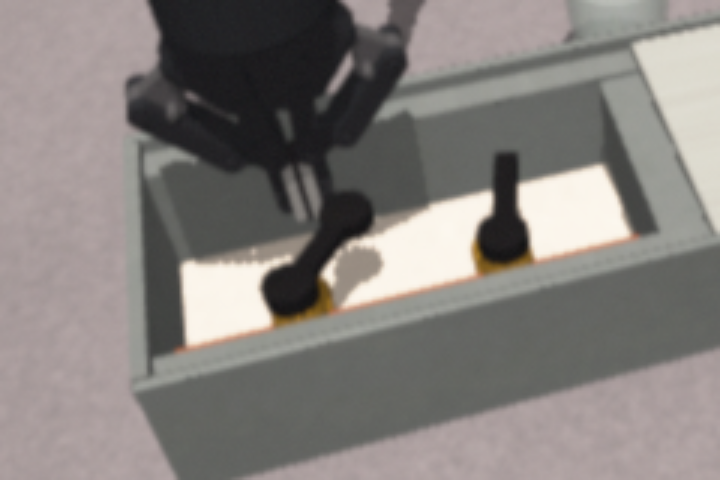

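In this zoomed crop the fingers at (305,195) press the disc at (347,212) and the handle is turning. The force is about 3 N and follows the tangent, so I'll continue the arc.

Request:
carry_out(deltas=[0, 0.1, 0.03, 0, 0, 0, -1, 0, 0.1, 0.05, 0, 0, 0, -1, 0, 0.1, 0.06, 0, 0, 0, -1, 0, 0.09, 0.08, 0, 0, 0, -1, 0, 0.08, 0.08, 0, 0, 0, -1])

```text
clock: 13.32
position: [0.5256, -0.156, 0.0481]
ee_rot: [0.707, 0.017, 0.707, -0.016]
contact_force: [-2.3, -2.2, -0.1]
width: 0.0004
```

Run:
```python
from h import *
st()
from rig import eyes
for n in ["scene"]:
    d=eyes.get_image(n); cv2.imwrite(f"pics/{n}5.png",cv2.resize(d["color"][200:360,80:320,::-1],None,fx=3,fy=3))
```

```text
t 13.325 box [-0.0155 -0.1366  0.0481] F box [-2.24 -2.3 ] -0.1 w 0.0004
```

View pics/scene5.png

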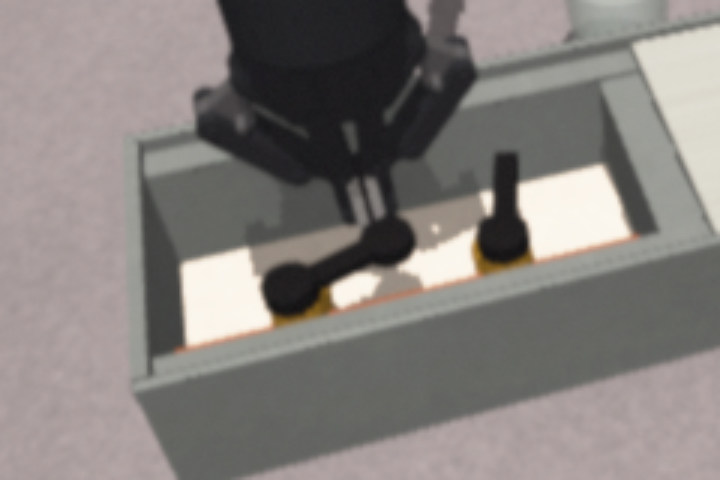

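The disc is now at (387,240) in the crop and the handle is nearly along the box's y axis. I'll finish the arc with the push mainly toward +x.

Request:
carry_out(deltas=[0, 0.05, 0.08, 0, 0, 0, -1, 0, 0.04, 0.08, 0, 0, 0, -1, 0, 0.03, 0.08, 0, 0, 0, -1, 0, 0, 0.06, 0, 0, 0, -1, 0, 0, 0, 0, 0, 0, -1])

```text
clock: 14.0
position: [0.5421, -0.1498, 0.0481]
ee_rot: [0.705, 0.017, 0.709, -0.016]
contact_force: [-5.7, 0.5, 2.7]
width: 0.0002
```

Run:
```python
from h import *
st()
from rig import eyes
for n in ["scene"]:
    d=eyes.get_image(n); cv2.imwrite(f"pics/{n}6.png",cv2.resize(d["color"][200:360,80:320,::-1],None,fx=3,fy=3))
```

```text
t 14.0 box [ 0.0006 -0.1296  0.0481] F box [-5.72  0.23] 2.68 w 0.0002
```

View pics/scene6.png

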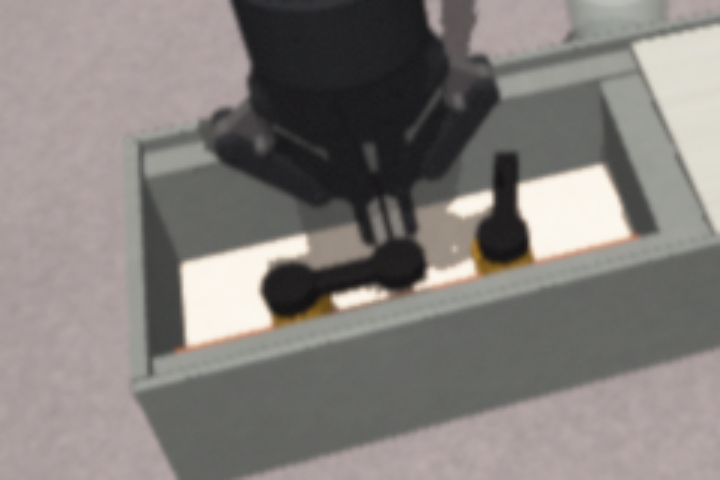

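The handle is parallel to the box side and the force has gone up. One more small push will confirm the stop.

Request:
carry_out(deltas=[0, 0, 0.04, 0, 0, 0, -1, 0, 0, 0.04, 0, 0, 0, -1, 0, 0, 0, 0, 0, 0, -1, 0, 0, 0, 0, 0, 0, -1])

```text
clock: 14.55
position: [0.5423, -0.1497, 0.048]
ee_rot: [0.702, 0.017, 0.712, -0.015]
contact_force: [-15.3, -2.0, 8.7]
width: -0.0
```

Run:
```python
from h import *
st()
```

```text
t 14.55 box [ 0.0008 -0.1295  0.048 ] F box [-15.22  -2.73] 8.67 w -0.0
```

The force climbed to 15 N with no motion, so this is the hard stop. I'll retreat toward -x, lift and move away.

Request:
carry_out(deltas=[0, 0, -0.15, 0, 0, 0, -1, 0, 0, -0.2, 0, 0, 0, -1, 0, 0, -0.05, 0, 0, 0, -1, -0.3, 0, 0, 0, 0, 0, -1, -0.6, 0, 0, 0, 0, 0, -1, -0.7, 0, 0, 0, 0, 0, -1, -0.8, 0, 0, 0, 0, 0, -1, 0, 0, -0.8, 0, 0, 0, -1, 0, 0, -0.8, 0, 0, 0, -1, 0, 0, -0.8, 0, 0, 0, -1])

```text
clock: 15.8
position: [0.3803, -0.1428, 0.1925]
ee_rot: [0.708, 0.016, 0.706, -0.017]
contact_force: [0.3, -1.0, -0.1]
width: 0.0001
```

Request:
carry_out(deltas=[0, -0.8, 0, 0, 0, 0, -1, 0, -0.8, 0, 0, 0, 0, -1, 0, -0.8, 0, 0, 0, 0, -1, 0, 0, 0, 0, 0, 0, -1, 0, 0, 0, 0, 0, 0, -1])

```text
clock: 16.42
position: [0.3743, -0.2863, 0.1921]
ee_rot: [0.707, 0.017, 0.707, -0.016]
contact_force: [-0.4, 1.1, -0.7]
width: -0.0004
```

Run:
```python
from h import *
st()
from rig import eyes
d=eyes.get_image("top"); cv2.imwrite("pics/top7.png",d["color"][:,:,::-1])
e=eyes.get_image("scene"); cv2.imwrite("pics/scene7.png",e["color"][:,:,::-1])
P=cloud(d); z=P[...,2]
k=(d["color"].max(2)<45)&(z>0.045)&(z<.075); k[:245]=0;k[305:]=0;k[:,:365]=0;k[:,480:]=0
n,l,s,c=cv2.connectedComponentsWithStats(k.astype(np.uint8))
for i in range(1,n):
    if s[i,4]<60: continue
    v,u=np.nonzero(l==i); b=np.array([w2b(p) for p in cast(d,np.c_[u,v],.060)])
    print(s[i],b.mean(0),b.min(0),b.max(0))
    ly=b[b[:,1]>b[:,1].max()-.022];hy=b[b[:,1]<b[:,1].min()+.022];print(ly.mean(0),hy.mean(0))
    lo=b[b[:,0]<b[:,0].min()+.02]; print(" low-x",lo.mean(0))
rb=(z>0.095)&(z<.12); rb[:225]=0;rb[320:]=0;rb[:,:225]=0;rb[:,330:]=0
print("rib",w2b(P[rb].mean(0)))
```

```text
t 16.425 box [-0.1607 -0.2738  0.1921] F box [-0.49  1.1 ] -0.72 w -0.0004
[380 253  20  42 380] [ 0.00774127 -0.07459216  0.06      ] [-0.0294814  -0.09043744  0.06      ] [ 0.03430716 -0.06162802  0.06      ]
[ 0.00529455 -0.07278208  0.06      ] [ 0.01227222 -0.07642309  0.06      ]
 low-x [-0.01909546 -0.0678186   0.06      ]
[416 253  48  17 511] [ 0.02384539 -0.15356548  0.06      ] [ 0.01218876 -0.18973832  0.06      ] [ 0.03570231 -0.11677977  0.06      ]
[ 0.02386497 -0.12804865  0.06      ] [ 0.02380497 -0.17842715  0.06      ]
 low-x [ 0.02287951 -0.15344541  0.06      ]
rib [-0.00070281  0.12458957  0.10156971]
```

View pics/top7.png

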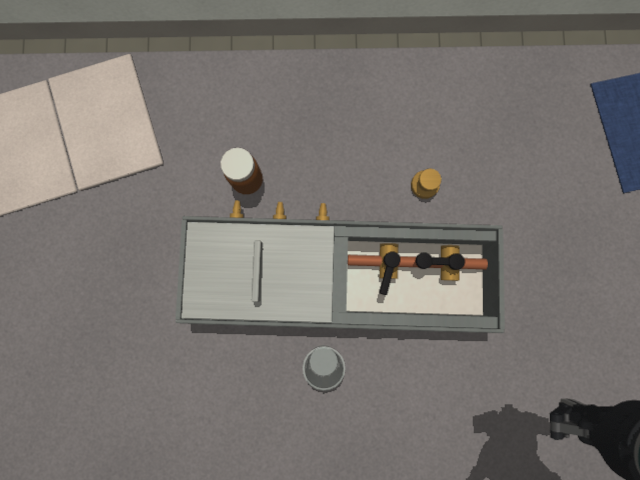

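The marked handle lies along +y with its disc at (424,261) and hub at (456,262), so it is at 1.57 rad. The plain handle is unchanged, the cover is at the end wall, the bystanders are in place and the arm is clear.

```bash
python3 -c "
from rig import job
job.sign_off()"
```

```text
the job is handed in; nothing more can be done
```

The cover is slid fully aside and the marked valve is turned to its shut stop. I handed the job in after about 16.5 s on the robot's clock; no verdict is reported.

- **Cover:** I pushed the rib with the closed fingertips, at 3 to 4.5 N while it slid. The force rose to 15.7 N when the plate met the end wall. The last check put the rib at box y = +0.125 m, lying flat.
- **Marked valve:** It was the one at box y = -180 mm. I pushed its disc clockwise around the arc until the force rose to 15 N with no further motion. The last top view puts the handle along the box's +y, about 1.57 rad.
- **Everything else:** The plain handle measured the same before and after, to within a pixel. I compared the bottle, beaker and fitting by eye in the top view and saw no change. The arm is clear of everything.

None of the checks failed or disagreed.

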